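# Stand two crates on end to find the stamped one and send it to the dispatch rail

### The job

Two empty grey crates lie in front of the low dispatch ledge, and one of them has a round stamp under its base. By pushing only, never lifting a crate clear, slide each crate up to the ledge and tip it up over the ledge's front edge until it stands on end on the ledge with its underside facing you; when both stand, push the one with the stamp, still standing, straight back until it is flat against the guide rail. Leave the other crate standing at the front of the ledge and do not disturb the other things.

Things in the scene. Friction and masses are not known exactly. Their poses are not given: they have to be found in the camera images.
- ledge: aluminium dispatch ledge fixed to the bench: a plate 157 mm deep (x), 660 mm long (y), 6 mm thick, with a guide rail along its back. Its square front edge is a 6 mm step up from the bench: a crate pushed squarely against it stops there and, pushed on high up, pivots over it. Origin: middle of the front edge, at bench height; x across the plate away from the robot, y along it to the left, z up
- ledge_rail (a point): middle of the guide rail's front face, 130 mm behind the ledge's front edge, 45 mm above the bench. The rail is two horizontal steel bars 12 mm thick, at 45 and 92 mm above the bench, on posts 108 mm high, as long as the ledge
- crate_stamped: empty grey crate, 100 (x) x 180 (y) x 60 mm high, 0.22 to 0.45 kg, open top; plain upright walls 3 mm thick. Origin: centre of the underside; z to the open top. Starts flat on the bench, left or right at random, x towards the ledge (to 7 deg), far side 10-35 mm short of the ledge. Underside: a white ring stamp 84 mm across with a tick in it
- crate_plain: empty grey crate, 100 (x) x 180 (y) x 60 mm high, 0.22 to 0.45 kg, open top; plain upright walls 3 mm thick. Origin: centre of the underside; z to the open top. Starts flat on the bench, left or right at random, x towards the ledge (to 7 deg), far side 10-35 mm short of the ledge. Underside bare, no stamp
- crate_stamped_heel (a point): middle of the far (+x) lower long edge of the stamped crate, about which it tips; it stays near the bench or ledge all the time. Tipped past about 70 degrees, a crate drops onto its far wall by itself and stands; standing, it slides if pushed in its lower third and may topple if pushed higher. When the crate stands on end flat against the rail its underside is 70 mm behind the ledge's front edge
- crate_plain_heel (a point): the same point of the unstamped crate
- stapler: green desk stapler, 160 mm long, 60 mm high, lying on the bench between the two crates; a bystander. Origin: centre of its underside
- battery: black battery pack, 90 x 52 x 50 mm, on the ledge between the two crates; a bystander. Origin: centre of its underside
- tape_print: roll of printed tape lying flat, 108 mm across, 48 mm high, on the bench to the right; a bystander. Origin: centre of its underside
- scanner: black hand-held scanner, 135 x 100 x 50 mm, on the bench to the right; a bystander. Origin: centre of its underside
- marker: blue capped marker pen, 133 mm long, 16 mm thick, lying on the bench to the left of the left crate; a bystander. Origin: centre of its underside

How it is judged (in metres and radians):
On the way, in this order (a step that is already met when the one before it is completed fails the run):
1. one crate stands on end (((angle between crate_stamped's own z axis and vertical between 1.47 and 1.67 rad and angular speed of crate_stamped below 0.3 rad/s) or (angle between crate_plain's own z axis and vertical between 1.47 and 1.67 rad and angular speed of crate_plain below 0.3 rad/s))), for 0.2 s.
2. both crates stand on end at the front of the ledge (angle between crate_stamped's own z axis and vertical between 1.47 and 1.67 rad and angular speed of each of crate_stamped, crate_plain below 0.3 rad/s and angle between crate_plain's own z axis and vertical between 1.47 and 1.67 rad and x of each of crate_stamped, crate_plain in the frame of ledge below 0.05 m), for 0.2 s.
3. the stamped crate, standing, is at the guide rail (angle between crate_stamped's own z axis and vertical between 1.47 and 1.67 rad and angular speed of each of crate_stamped, crate_plain below 0.3 rad/s and angle between crate_plain's own z axis and vertical between 1.47 and 1.67 rad and x of crate_stamped in the frame of ledge above 0.06 m), for 0.1 s.
At the end, for the whole second after the job is handed in: Both crates stand on end (within about 6 degrees) at rest. The stamped one is flat against the guide rail: underside 60 to 80 mm behind the ledge's front edge, square within 7 degrees. The other still stands at the front: underside -20 to 50 mm behind the edge (all of step 3 and x of crate_stamped in the frame of ledge below 0.08 m and angle between the z axis of crate_stamped and the x axis of ledge, either way round below 0.12 rad and x of crate_plain in the frame of ledge between -0.02 and 0.05 m and linear speed of each of crate_stamped, crate_plain below 0.02 m/s); the robot touches nothing.
It fails at once if a crate is lifted clear instead of being pushed and tipped (its heel edge rises more than 30 mm above the bench) (height (world z) of any of crate_stamped_heel, crate_plain_heel above 0.03 m).
It fails at once if a bystander is moved by more than 30 mm (distance of any of stapler, battery, tape_print, scanner, marker from where it was at the start of the episode above 0.03 m).
It also fails if it takes over 72 s, if anything falls off the work surface, if the arm or the gripper's body presses on something with over 40 N, if the wrist force passes 120 N, or if a joint passes its speed limit or range.

### The arm

A 6-joint arm with a two-finger parallel gripper is mounted at the origin on a cart in front of the work surface, level with it; the furniture and walls round the work are solid. World frame = base frame: x ahead of the robot, y to its left, z up, the work surface at z = 0. Lengths are in mm, angles in rad, forces in N, time in s.
With the tool pointing down it reaches from about 350 to 775 mm from the base axis. Payload 7.3 kg.
Tool frame: the origin (TCP) lies midway between the tips of the shut fingers; the grasp point (between the pads) lies 19 mm behind it; z points along the fingers, y is the line along which they close (so a half turn about z gives the same grasp; the last joint's range is limited). The gripper opens to 92 mm and grips with 3 to 60 N. Pads are 19 mm wide; open, the fingers measure 130 mm over their backs; the gripper's body (75 mm by 190 mm) begins 47 mm behind the grasp point.
Start: joints at [0.98, 0.342, 1.524, -0, 1.275, -0.146], TCP at [225.884, 473.942, 226.741] pointing down, gripper open.
Joint ranges: [-2.53, 2.53], [-0.77, 2.02], [0.04, 2.7], [-1, 4.14], [0.28, 2.66], [-3.11, 3.11]. Speed limits (rad/s): [2.57, 2.57, 3.14, 3.14, 3.14, 3.14].

### API

Orientations are given as [roll, pitch, yaw] about the fixed x, y, z axes, in that order (R = Rz(yaw) Ry(pitch) Rx(roll)).
In Python, from plant import monitor, optics, workorder gives the robot as it stands. The module is installed in compiled form; this text tells all that it offers.
- The arm moves only by the tool servo_tool, never from a script. Its arguments are lists of equal length, an entry for each row: "linear": the shift along the tool's x, y, z as a fraction of full scale, a list of three; "spin": the turn about the tool's z as a fraction of full scale. In form: {"linear": [[dx, dy, dz], ...], "spin": [spin, ...]}. A call has exactly 8 rows; each row shifts and turns the commanded pose from where the row before left it, along the tool's axes as they then stand; what a row does not reach is not made up. Full scale, the value 1, is 200 mm for a shift and 90 degrees for a turn. A row lasts 1/8 s, in which the tool goes at most 62.5 mm and 10.7 degrees, less where a joint would pass 70% of its speed; a pose out of reach is approached as far as the arm can. A call with a number of a shift or a turn outside -1 to 1 is refused whole. A call with a gripper value outside its range is refused whole. "hand" is the opening, from -1 (shut) to 1 (fully open), set as the call begins (left out, the last holds). The fingers move at their own pace and stop on an object; the grip force is fixed at half the most. Time passes only in rows, so rows that do not move let the fingers close, or fill a call up. It gives the time, the measured TCP pose, the force, the opening and the grip force at its end, in the units of the state.
- monitor.get_obs(): the state, without advancing time (a new reading comes with each control period).
- optics.capture(name): name is "side" or "top"; returns a dict with "frame" (400x640x3 uint8, blue, green, red), "K" (3x3 intrinsics, pixels), "world_to_cam" (4x4, takes a point from world to camera coordinates). Camera axes: x right, y down, z forward; pixel columns grow to the right and rows downward; lengths in mm; the calibration is good to about 2 mm. A picture is of the moment at which its call begins. There is no depth.
- workorder.close_job(): hands the job in; it is judged then, once.
The state is a dict: "time": time; "joint_positions": joint angles; "dq": joint speeds; "tau": joint torques, N m; "tool_pos": TCP position; "tcp_rot": TCP orientation; "contact_force": force on the tool from outside, world axes, zero at the start; "moment": the same for the moment, N m; "grip_width": finger opening in mm; "finger_force": force on a finger pad.
Only numpy, scipy, OpenCV 4.12 (cv2) and the standard library are available. Lean on these libraries where they do the work, as an engineer would, in place of code of your own. Each camera call takes 0.05 s, during which the arm holds its last target. There are 200 camera calls.

## Working session

There is one attempt and no reset: what is moved stays moved. The work goes in short steps, Python scripts to look and compute and a tool call to move; the robot and the scene stay as the last step left them, time stands still between calls to the robot, and variables do not carry over. Pictures are saved under pics/ and viewed, at most 10 in all, crops included, and the job is handed in when it is done.

Besides the shell and the picture viewer there is one more tool, called after "Call:" in YAML: its name, and indented under it one key for each argument. servo_tool: Moves the arm, as the interface text tells. Shift numbers are shares of 200 mm and turn numbers shares of 90 degrees, none past 1 either way. Its arguments: {"type":"object","properties":{"linear":{"type":"array","items":{"type":"array","items":{"type":"number","minimum":-1,"maximum":1}}},"spin":{"type":"array","items":{"type":"number","minimum":-1,"maximum":1}},"hand":{"type":"number"}},"required":["linear","spin"]}

```bash
mkdir -p pics; cat > h.py <<'E'
import numpy as np, cv2
from plant import monitor, optics, workorder
from scipy.spatial.transform import Rotation as R
def cap(n,save=None):
    c=optics.capture(n)
    if save: cv2.imwrite('pics/'+save,c['frame'])
    return c
def ray(c,u,v,z):
    T=np.array(c['world_to_cam']);K=np.array(c['K'])
    d=T[:3,:3].T@np.linalg.solve(K,[u,v,1.]);o=-T[:3,:3].T@T[:3,3]
    return o+d*(z-o[2])/d[2]
def proj(c,p):
    T=np.array(c['world_to_cam']);q=np.array(c['K'])@(T[:3,:3]@np.array(p,float)+T[:3,3]);return q[:2]/q[2]
E
python3 - <<'E'
from h import *
print(monitor.get_obs())
for n in('top','side'):
    c=cap(n,n+'0.png');T=c['world_to_cam'];print(n,np.round(c['K'],1).tolist(),np.round(-T[:3,:3].T@T[:3,3]),np.round(T[2,:3],2))
E
```

```text
{'time': 0.0, 'joint_positions': array([ 9.79978064e-01,  3.42712339e-01,  1.52497949e+00, -6.74394126e-07,
        1.27536640e+00, -1.46017759e-01]), 'dq': array([4.82984304e-04, 1.27636555e-03, 5.79894566e-04, 6.96813582e-04,
       3.65971956e-04, 9.48035997e-05]), 'tau': array([-4.10248185e-05, -4.31236124e+01, -2.44217938e+01,  7.16508483e-02,
        5.60653768e-02, -1.59213514e-04]), 'tool_pos': array([225.67046577, 473.60226149, 226.06343353]), 'tcp_rot': array([-3.14014258e+00, -2.12601671e-04,  2.69679219e+00]), 'contact_force': array([ 0.50164105, -0.15498774, -0.09154029]), 'moment': array([ 0.0224302 ,  0.03937505, -0.05627011]), 'finger_force': 0.0, 'grip_width': 91.6976481051198}
top [[503.2, 0.0, 319.5], [0.0, 503.2, 193.1], [0.0, 0.0, 1.0]] [ 172.  -66. 1943.] [ 0.2   0.01 -0.98]
side [[361.2, 0.0, 322.7], [0.0, 361.2, 202.6], [0.0, 0.0, 1.0]] [582. 842. 812.] [ 0.   -0.77 -0.64]
```

View pics/top0.png

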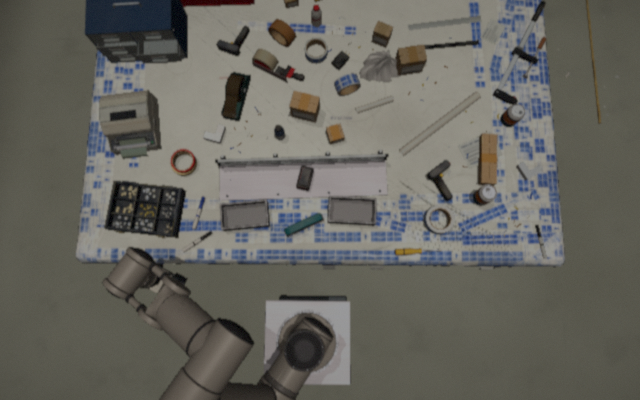

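View pics/side0.png

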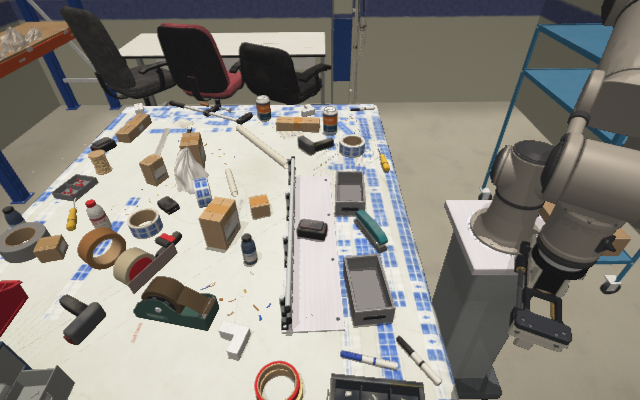

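The top view looks down with +x up and +y left. The crates are at about (245,215) and (352,211), the ledge front edge at row ~195, the stapler at (303,224) and the battery at (305,177). The side view shows the crates at (369,289) (left) and (350,192) (right). Next I'll enlarge crops for corner picking.

```bash
python3 - <<'E'
from h import *
a=cv2.imread('pics/top0.png')[145:240,205:400];b=cv2.imread('pics/side0.png')[160:340,275:405]
cv2.imwrite('pics/topc.png',cv2.resize(a,None,fx=4,fy=4,interpolation=cv2.INTER_CUBIC))
cv2.imwrite('pics/sidec.png',cv2.resize(b,None,fx=3.3,fy=3.3,interpolation=cv2.INTER_CUBIC))
E
```

```text
(no output)
```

View pics/topc.png

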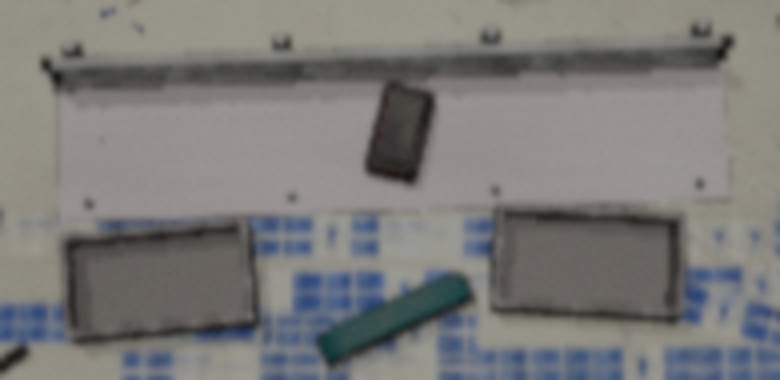

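View pics/sidec.png

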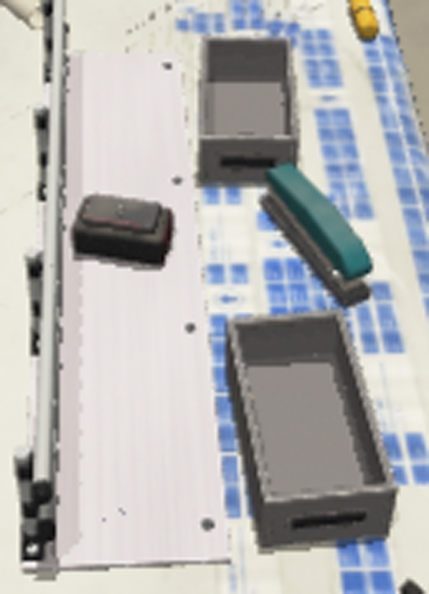

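The crops show the corners clearly. Ledge front edge: top crop (62,219)–(727,199), side crop (230,562)–(183,52). Both crate rims can be read in both views.

```bash
python3 - <<'E'
from h import *
t=cap('top');s=cap('side')
def T(u,v,z):return np.round(ray(t,u/4+205-.4,v/4+145-.4,z),1)
def S(u,v,z):return np.round(ray(s,u/3.3+275-.35,v/3.3+160-.35,z),1)
def tri(a,b):
    M=[];P=[]
    for c,(u,v) in ((t,(a[0]/4+204.6,a[1]/4+144.6)),(s,(b[0]/3.3+274.65,b[1]/3.3+159.65))):
        M.append(np.array(c['K'])@np.array(c['world_to_cam'])[:3]);P.append(np.array([u,v],float).reshape(2,1))
    X=cv2.triangulatePoints(M[0],M[1],P[0],P[1]);return np.round((X[:3]/X[3]).ravel(),1)
print('ledge top',T(62,219,6),T(727,199,6));print('ledge side',S(230,562,6),S(183,52,6),'tri',tri((62,219),(230,562)),tri((727,199),(183,52)))
for n,q,z in(('L',[(67,238),(248,222),(256,318),(73,333)],60),('R',[(497,210),(682,216),(680,313),(493,306)],60)):
    print(n,*[T(*p,z) for p in q])
# side rims FL,FR,NR,NL
L=[(262,522),(228,318),(348,312),(395,488)];Rr=[(199,143),(203,38),(289,38),(297,137)]
print('L side',*[S(*p,60) for p in L]);print('R side',*[S(*p,60) for p in Rr])
print('z check',[tri(a,b) for a,b in zip([(67,238),(248,222),(497,210),(682,216)],[L[0],L[1],Rr[0],Rr[1]])])
for n,p,z in(('stap',[(318,345),(470,285),(330,362)],30),('bat',[(365,170),(410,182),(432,92),(390,84)],50)):print(n,*[T(*q,z) for q in p])
E
```

```text
ledge top [534.  345.6   6. ] [ 558.5 -306.4    6. ]
ledge side [533.6 355.6   6. ] [ 556.4 -303.1    6. ] tri [535.  348.2  -5.2] [ 558.  -306.4    4.3]
L [505.5 328.5  60. ] [522.2 156.4  60. ] [430.2 146.2  60. ] [414.6 318.5  60. ]
R [535.5 -80.7  60. ] [ 531.  -256.6   60. ] [ 437.9 -253.6   60. ] [443.3 -77.4  60. ]
L side [512.4 356.9  60. ] [527.5 162.   60. ] [425.7 156.2  60. ] [413.  329.4  60. ]
R side [545.1 -69.8  60. ] [ 535.4 -253.1   60. ] [ 440.  -251.8   60. ] [447.2 -78.1  60. ]
z check [array([510.6, 335.5,  27.4]), array([524.7, 156.9,  53.5]), array([540.1, -81.2,  48.9]), array([ 532.9, -257.3,   56.3])]
stap [408.7  89.5  30. ] [467.8 -55.3  30. ] [392.5  77.6  30. ]
bat [575.8  46.4  50. ] [564.3   3.   50. ] [653.5 -17.1  50. ] [661.3  23.7  50. ]
```

Call:
servo_tool:
  linear:
    - [0,0,0]
    - [0,0,0]
    - [0,0,0]
    - [-0.153,-0.243,0]
    - [-0.153,-0.243,0]
    - [-0.153,-0.243,0]
    - [-0.153,-0.243,0]
    - [-0.153,-0.243,0]
  spin: [-0.102,-0.102,-0.102,0,0,0,0,0]
  hand: 1

```text
time: 1.2
tool_pos: [388.3, 235.0, 226.8]
tcp_rot: [3.141, 0.0, -3.106]
contact_force: [0.1, 0.5, -0.5]
grip_width: 92.1
finger_force: 0.0
```

Call:
servo_tool:
  linear:
    - [0,0,0.231]
    - [0,0,0.231]
    - [0,0,0.231]
    - [0,0,0.231]
    - [-0.04,0,0]
    - [-0.04,0,0]
    - [-0.04,0,0]
    - [-0.04,0,0]
  spin: [0,0,0,0,0,0,0,0]

```text
time: 2.2
tool_pos: [420.3, 238.1, 43.2]
tcp_rot: [3.141, 0.001, -3.105]
contact_force: [-3.1, 0.9, 3.2]
grip_width: 92.0
finger_force: 2.0
```

Call:
servo_tool:
  linear:
    - [-0.015,0,0]
    - [-0.015,0,0]
    - [-0.015,0,0]
    - [-0.01,0,0]
    - [0,0,0]
    - [0,0,0]
    - [0,0,0]
    - [0,0,0]
  spin: [0,0,0,0,0,0,0,0]

```text
time: 3.2
tool_pos: [425.5, 237.4, 41.5]
tcp_rot: [-3.139, -0.01, -3.104]
contact_force: [-18.0, 0.0, 13.3]
grip_width: 91.8
finger_force: 8.9
```

```bash
python3 - <<'E'
from h import *
c=cap('side');b=c['frame'][160:400,255:425]
cv2.imwrite('pics/s1.png',cv2.resize(b,None,fx=2.5,fy=2.5,interpolation=cv2.INTER_CUBIC))
print(monitor.get_obs()['contact_force'])
E
```

```text
[-16.72187682  -0.91202626  13.01596694]
```

View pics/s1.png

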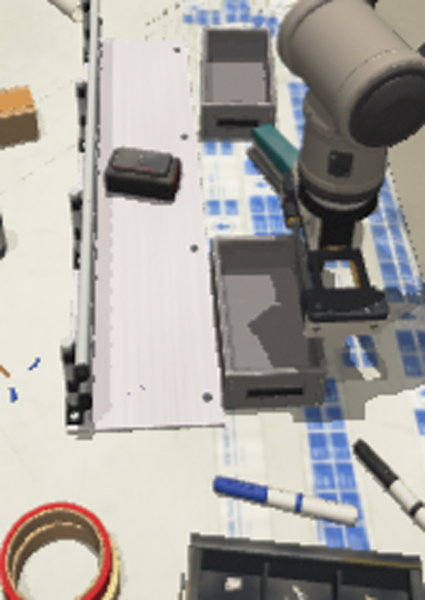

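The crate now sits square against the ledge. Next comes the tipping arc.

Call:
servo_tool:
  linear:
    - [-0.006,0,-0.031]
    - [-0.011,0,-0.031]
    - [-0.013,0,-0.031]
    - [-0.015,0,-0.03]
    - [-0.022,0,-0.03]
    - [-0.025,0,-0.028]
    - [-0.025,0,-0.028]
    - [-0.025,0,-0.027]
  spin: [0,0,0,0,0,0,0,0]

```text
time: 4.25
tool_pos: [459.8, 239.4, 89.6]
tcp_rot: [3.141, 0.001, -3.106]
contact_force: [-1.2, 0.0, -0.7]
grip_width: 92.3
finger_force: 0.6
```

```bash
python3 - <<'E'
from h import *
c=cap('side');b=c['frame'][160:400,255:425]
cv2.imwrite('pics/s2.png',cv2.resize(b,None,fx=2.5,fy=2.5,interpolation=cv2.INTER_CUBIC))
print(monitor.get_obs()['contact_force'])
E
```

```text
[-0.92524299 -0.54371531  0.64492359]
```

View pics/s2.png

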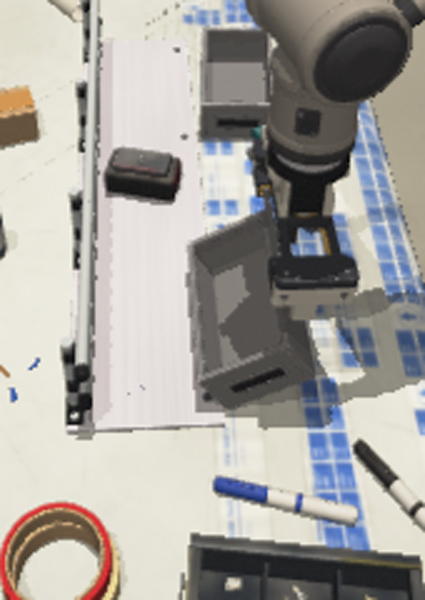

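The crate is tilted about 30° with its heel at the ledge, so I'll continue.

Call:
servo_tool:
  linear:
    - [-0.03,0,-0.023]
    - [-0.031,0,-0.021]
    - [-0.031,0,-0.019]
    - [-0.032,0,-0.016]
    - [-0.034,0,-0.012]
    - [-0.034,0,-0.01]
    - [-0.034,0,-0.008]
    - [-0.034,0,-0.006]
  spin: [0,0,0,0,0,0,0,0]

```text
time: 5.3
tool_pos: [511.5, 241.1, 112.3]
tcp_rot: [3.141, 0.001, -3.106]
contact_force: [-0.2, 1.6, 1.8]
grip_width: 91.6
finger_force: 0.7
```

```bash
python3 - <<'E'
from h import *
c=cap('side');b=c['frame'][160:400,255:425]
cv2.imwrite('pics/s3.png',cv2.resize(b,None,fx=2.5,fy=2.5,interpolation=cv2.INTER_CUBIC))
print(monitor.get_obs()['contact_force'])
E
```

```text
[0.50224    0.25891697 0.73363589]
```

View pics/s3.png

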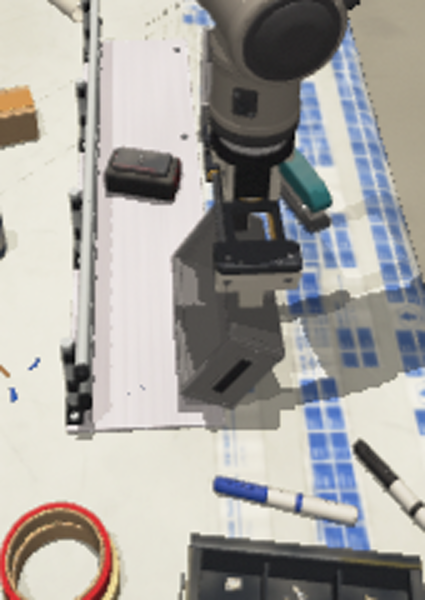

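About 55–60° now. I'll keep pushing over the top.

Call:
servo_tool:
  linear:
    - [-0.034,0,0]
    - [-0.034,0,0]
    - [-0.034,0,0]
    - [-0.034,0,0.002]
    - [-0.034,0,0.003]
    - [-0.034,0,0]
    - [0,0,0]
    - [0,0,0]
  spin: [0,0,0,0,0,0,0,0]

```text
time: 6.35
tool_pos: [550.9, 242.3, 110.4]
tcp_rot: [-3.141, -0.002, -3.106]
contact_force: [-0.9, 0.5, -0.9]
grip_width: 91.9
finger_force: 0.0
```

```bash
python3 - <<'E'
from h import *
c=cap('side');b=c['frame'][160:400,255:425]
cv2.imwrite('pics/s4.png',cv2.resize(b,None,fx=2.5,fy=2.5,interpolation=cv2.INTER_CUBIC))
print(monitor.get_obs()['contact_force'])
E
```

```text
[0.08981082 0.14240648 0.28436488]
```

View pics/s4.png

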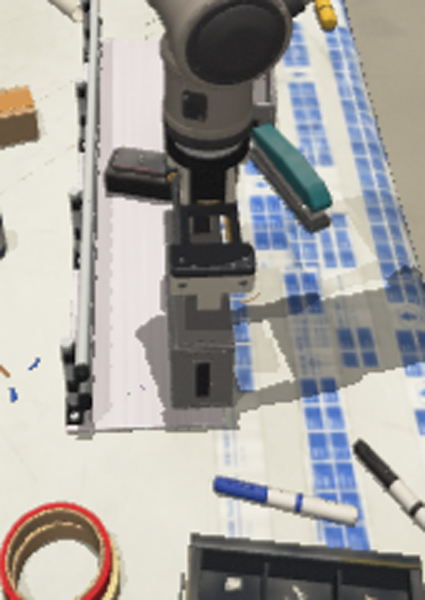

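The left crate stands: its end wall is upright and rectangular at (172–237, 345–410). I'm lifting away and moving to the right crate.

Call:
servo_tool:
  linear:
    - [0,0,-0.25]
    - [0,0,-0.25]
    - [0.112,-0.29,0]
    - [0.112,-0.29,0]
    - [0.112,-0.29,0]
    - [0.112,-0.29,0]
    - [0.112,-0.29,0]
    - [0.112,-0.29,0]
  spin: [0,0,0,0,0,0,0,0]

```text
time: 7.4
tool_pos: [428.6, -111.6, 211.3]
tcp_rot: [-3.141, 0.0, -3.105]
contact_force: [1.4, -0.8, 0.7]
grip_width: 92.1
finger_force: 0.0
```

```bash
python3 - <<'E'
from h import *
o=monitor.get_obs();print(o['tool_pos'],o['tcp_rot'])
c=cap('side');t=cap('top')
a=cv2.resize(c['frame'][270:350,290:390],None,fx=4,fy=4,interpolation=cv2.INTER_CUBIC)
b=cv2.resize(t['frame'][150:240,205:305],None,fx=4,fy=4,interpolation=cv2.INTER_CUBIC)
cv2.imwrite('pics/s5.png',np.hstack([np.vstack([a,np.zeros((40,400,3),np.uint8)]),b]))
E
```

```text
[ 428.60615103 -111.6238865   211.26079351] [-3.14144079e+00  3.75364599e-04 -3.10533257e+00]
```

View pics/s5.png

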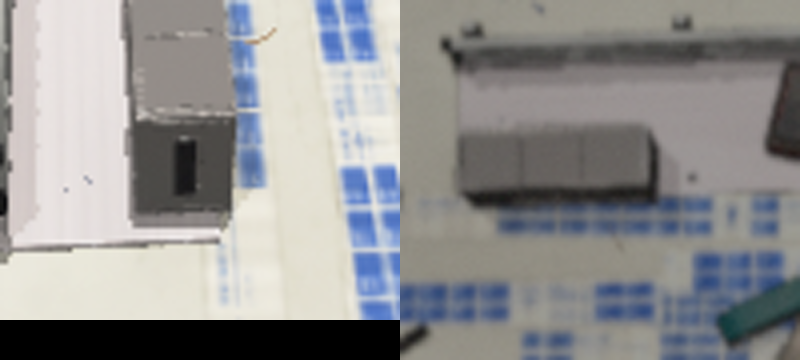

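The left crate stands squarely with its underside near the ledge's front edge. Its dark underside strip in the top view shows no white. Now the right crate.

Call:
servo_tool:
  linear:
    - [0.111,-0.288,0]
    - [0,0,0.282]
    - [0,0,0.282]
    - [0,0,0.282]
    - [-0.04,0,0]
    - [-0.04,0,0]
    - [-0.04,0,0]
    - [-0.025,0,0]
  spin: [0,0,0,0,0,0,0,0]

```text
time: 8.5
tool_pos: [439.9, -167.8, 43.6]
tcp_rot: [-3.14, 0.002, -3.105]
contact_force: [-3.6, -0.6, 1.5]
grip_width: 92.0
finger_force: 1.5
```

Call:
servo_tool:
  linear:
    - [-0.01,0,0]
    - [-0.01,0,0]
    - [-0.01,0,0]
    - [0,0,0]
    - [0,0,0]
    - [0,0,0]
    - [0,0,0]
    - [0,0,0]
  spin: [0,0,0,0,0,0,0,0]

```text
time: 9.5
tool_pos: [442.1, -167.0, 41.9]
tcp_rot: [3.14, -0.005, -3.105]
contact_force: [-12.0, -3.4, 8.5]
grip_width: 91.7
finger_force: 6.0
```

Call:
servo_tool:
  linear:
    - [-0.01,0,0]
    - [0,0,0]
    - [-0.006,0,-0.031]
    - [-0.011,0,-0.031]
    - [-0.013,0,-0.031]
    - [-0.015,0,-0.03]
    - [-0.022,0,-0.03]
    - [-0.025,0,-0.028]
  spin: [0,0,0,0,0,0,0,0]

```text
time: 10.5
tool_pos: [465.5, -166.4, 78.5]
tcp_rot: [3.141, 0.0, -3.106]
contact_force: [-1.9, -0.1, -0.7]
grip_width: 91.7
finger_force: 0.9
```

Call:
servo_tool:
  linear:
    - [-0.025,0,-0.028]
    - [-0.025,0,-0.027]
    - [-0.03,0,-0.023]
    - [-0.031,0,-0.021]
    - [-0.031,0,-0.019]
    - [-0.032,0,-0.016]
    - [-0.034,0,-0.012]
    - [-0.034,0,-0.01]
  spin: [0,0,0,0,0,0,0,0]

```text
time: 11.5
tool_pos: [513.9, -164.7, 109.5]
tcp_rot: [3.142, 0.0, -3.106]
contact_force: [-1.4, 0.1, 1.1]
grip_width: 92.2
finger_force: 0.8
```

Call:
servo_tool:
  linear:
    - [-0.034,0,-0.008]
    - [-0.034,0,-0.006]
    - [-0.034,0,0]
    - [-0.034,0,0]
    - [-0.034,0,0]
    - [-0.034,0,0.002]
    - [-0.034,0,0.003]
    - [-0.034,0,0]
  spin: [0,0,0,0,0,0,0,0]

```text
time: 12.5
tool_pos: [568.1, -162.8, 110.9]
tcp_rot: [3.142, -0.0, -3.106]
contact_force: [0.1, -0.6, -0.2]
grip_width: 91.8
finger_force: 0.0
```

Call:
servo_tool:
  linear:
    - [0,0,0]
    - [0,0,0]
    - [0,0,-0.2]
    - [0,0,-0.2]
    - [0.25,0,0]
    - [0.25,0,0]
    - [0.25,0,0]
    - [0,0,0]
  spin: [0,0,0,0,0,0,0,0]

```text
time: 13.5
tool_pos: [414.6, -167.7, 191.0]
tcp_rot: [3.141, -0.002, -3.108]
contact_force: [0.4, 0.6, 0.5]
grip_width: 92.0
finger_force: 0.0
```

```bash
python3 - <<'E'
from h import *
o=monitor.get_obs();print(o['tool_pos'],o['tcp_rot'])
c=cap('side');t=cap('top')
a=cv2.resize(c['frame'][150:350,290:400],None,fx=2.8,fy=2.8,interpolation=cv2.INTER_CUBIC)
b=cv2.resize(t['frame'][140:240,205:395],None,fx=2.5,fy=2.5,interpolation=cv2.INTER_CUBIC)
b=np.vstack([b,np.zeros((a.shape[0]-b.shape[0],b.shape[1],3),np.uint8)])
cv2.imwrite('pics/s6.png',np.hstack([a,b]));print(a.shape,b.shape)
for n in((155,335,-.036),(-257,-80,-.036)):
    ys=np.linspace(n[0]+10,n[1]-10,17);row=[]
    for y in ys:
        x=545.8-.036*(y-21)
        row.append(max(int(t['frame'][int(round(proj(t,[x,y,z])[1])),int(round(proj(t,[x,y,z])[0]))].mean()) for z in range(20,90,10)))
    print(row)
E
```

```text
[ 414.57384749 -167.67304309  191.04844346] [ 3.14063734e+00 -1.97227950e-03 -3.10769197e+00]
(560, 308, 3) (560, 475, 3)
[103, 98, 99, 99, 100, 98, 98, 100, 94, 94, 96, 85, 94, 96, 98, 99, 98]
[99, 99, 102, 97, 85, 88, 94, 94, 83, 102, 108, 64, 86, 100, 100, 97, 97]
```

View pics/s6.png

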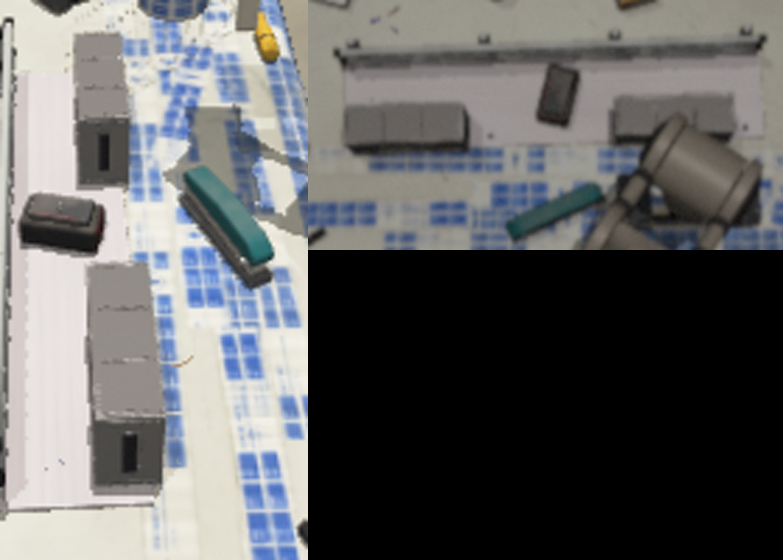

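Both crates stand, square and at the front. The arm hides the right one's underside in the top view, so I'm moving it to mid-bench to read the stamp numerically.

Call:
servo_tool:
  linear:
    - [0,0.29,0]
    - [0,0.29,0]
    - [0,0.29,0]
    - [0,0.29,0]
    - [0,0,0]
    - [0,0,0]
    - [0,0,0]
    - [0,0,0]
  spin: [0,0,0,0,0,0,0,0]

```text
time: 14.6
tool_pos: [409.8, 62.6, 191.1]
tcp_rot: [-3.142, -0.0, -3.108]
contact_force: [-0.9, -0.1, 0.4]
grip_width: 91.9
finger_force: 0.0
```

```bash
cat > id.py <<'E'
from h import *
t=cap('top');g=cv2.cvtColor(t['frame'],cv2.COLOR_BGR2GRAY)
for y0,y1 in((345,145),(-70,-270)):
    p=proj(t,[540,y0,50]);q=proj(t,[550,y1,50]);r0=int((p[1]+q[1])/2)
    print('cols',int(p[0]),int(q[0]),'rows',r0-9,r0+13)
    for r in range(r0-9,r0+13):print(' '.join('%3d'%v for v in g[r,int(p[0]):int(q[0])+1:1]))
E
python3 id.py
```

```text
cols 217 270 rows 185 207
145 137 108  90  95  97  97  99  97  98  97  98  98  98  98  97  98  90  90  96  99  97  97  98  97  97  98  98  99  98  98  99  96  93  97  99  98  97  99  99  99 100  99  99  99  99  99 100 104  98  69  80 124 145
143 135 108  85  92  96  97  96  97  97  97  97  97  98  98  97  97  91  88  94  98  99  97  99  98  99  99  98  97  97  97  98  97  92  96  99 100  98  99  98  99 101  98  98 100 100 101 102 104 100  68  58 102 137
142 133 105  84  92  95  97  96  97  96  98  97  98  99  97  98  96  92  88  95  98  97  98  97  99  98  97  99  98  99 101  99  96  91  97  99  99  99 100 101  99  99 101  97 100 100 100 101 105 105  70  46  83 126
141 132 105  84  92  97  99  99  96  96  98  99  98  98 100  97  97  94  88  95  98  98  96  98  98 100  98  97  98  98  99  98  93  91  97  99 100 100  99  98 100  99  98 100 100 100 100 102 107 105  73  43  79 121
140 133 102  80  92  97  98  97  99  98  97  95  99  97  98  97  98  93  88  95  98  98 100  99  96  96  97  98  98  98 100 100  96  90  97 102 100 100 100  98  99  97  99 100 101 100 100 101 109 106  71  42  7
[... 7667 characters left out ...]
 145 143 144 145 147 145 145 144 149 150 150 151 150 149 149 149
104 116 124 120 114 111 110 112 116 120 130 134 135 133 127 120 121 129 129 124 120 116 113 113 117 119 116 112 109 110 110 110 118 135 147 152 150 149 147 148 150 149 149 149 149 152 152 153 153 153 152 152 150
 89 102 115 111 104  99  95  96  99 107 122 131 135 135 128 124 126 132 133 123 117 109 102 101 103 110 107  99  95  92  94  96 107 134 148 152 153 151 151 151 152 152 151 148 150 152 154 154 154 154 154 153 151
 87 100 112 109 100  94  92  91  95 104 121 126 130 133 132 133 136 141 140 133 127 121 113 106 104 107 105  98  94  89  87  88 104 132 148 153 153 152 152 152 151 152 152 149 150 152 154 154 153 154 154 153 152
```

The top view is inconclusive because the bench pattern blurs into the underside strip. I'll push both crates about 25 mm onto the plain plate, which step 2 allows (under 50 mm), and read them against the uniform background.

Call:
servo_tool:
  linear:
    - [-0.108,0.22,0]
    - [-0.108,0.22,0]
    - [-0.108,0.22,0]
    - [-0.108,0.22,0]
    - [0,0,0.242]
    - [0,0,0.242]
    - [0,0,0.242]
    - [0,0,0]
  spin: [0,0,0,0,0,0,0,0]

```text
time: 15.65
tool_pos: [487.3, 241.2, 42.9]
tcp_rot: [-3.139, -0.008, -3.107]
contact_force: [0.4, 0.0, 0.7]
grip_width: 91.6
finger_force: 0.0
```

Call:
servo_tool:
  linear:
    - [-0.025,0,0]
    - [-0.025,0,0]
    - [-0.025,0,0]
    - [-0.025,0,0]
    - [-0.025,0,0]
    - [-0.025,0,0]
    - [-0.025,0,0]
    - [0,0,0]
  spin: [0,0,0,0,0,0,0,0]

```text
time: 16.65
tool_pos: [523.6, 244.0, 47.4]
tcp_rot: [-3.142, -0.002, -3.105]
contact_force: [-9.6, -2.0, 14.7]
grip_width: 91.6
finger_force: 9.5
```

```bash
cat > st.py <<'E'
from h import *
s=cap('side');o=monitor.get_obs();print(np.round(o['tool_pos'],1),np.round(o['contact_force'],1),o['time'])
ex=np.array([.9994,.036,0]);ey=np.array([-.036,.9994,0]);o0=np.array([545.8,21,0])
def led(p):return np.round([(p-o0)@ex,(p-o0)@ey,p[2]],1)
def P(x,y,z):return o0+ex*x+ey*y+np.array([0,0,z])
f=s['frame'].astype(int);g=f.mean(2)
for n,yl in(('L',None),('R',None)):
    yy=310 if n=='L' else -105
    p=proj(s,P(25,yy,50)).astype(int)
    x0,y0,w,h=p[0]-45,p[1]-45,90,80
    c=s['frame'][y0:y0+h,x0:x0+w]
    m=((c.max(2)<88)&(c.max(2).astype(int)-c.min(2)<22)).astype(np.uint8)
    m=cv2.morphologyEx(m,cv2.MORPH_CLOSE,np.ones((9,9)))
    m=cv2.morphologyEx(m,cv2.MORPH_OPEN,np.ones((3,3)))
    cs,_=cv2.findContours(m,0,1);k=max(cs,key=cv2.contourArea)
    a=cv2.approxPolyDP(k,5,True)[:,0]+[x0,y0]
    print(n,a.tolist(),cv2.contourArea(k))
    if 1:
        for q in a:print(q,'z6',led(ray(s,*q,6)),'z106',led(ray(s,*q,106)))
E
python3 st.py
```

```text
[523.7 244.   47.4] [-9.3 -1.  14.8] 16.7
L [[327, 266], [334, 300], [322, 301], [324, 322], [346, 321], [345, 290], [364, 291], [366, 278], [360, 266], [357, 275], [349, 275], [348, 266]] 1287.0
[327 266] z6 [ 32.7 129.2   6. ] z106 [ 36.8 214.8 106. ]
[334 300] z6 [ 19.8 246.6   6. ] z106 [ 25.5 317.7 106. ]
[322 301] z6 [ 51.6 248.3   6. ] z106 [ 53.4 319.2 106. ]
[324 322] z6 [ 48.9 310.8   6. ] z106 [ 51.1 373.9 106. ]
[346 321] z6 [ -6.4 310.4   6. ] z106 [  2.6 373.5 106. ]
[345 290] z6 [-12.1 215.8   6. ] z106 [ -2.4 290.7 106. ]
[364 291] z6 [-63.1 221.4   6. ] z106 [-47.1 295.5 106. ]
[366 278] z6 [-74.3 177.6   6. ] z106 [-56.9 257.3 106. ]
[360 266] z6 [-62.7 133.5   6. ] z106 [-46.7 218.6 106. ]
[357 275] z6 [-50.3 165.9   6. ] z106 [-35.9 247.  106. ]
[349 275] z6 [-27.8 164.9   6. ] z106 [-16.2 246.1 106. ]
[348 266] z6 [-28.  131.9   6. ] z106 [-16.4 217.2 106. ]
R [[297, 229], [297, 236], [369, 236], [369, 186], [338, 199], [327, 183], [327, 192], [318, 194], [322, 226]] 2363.0
[297 229] z6 [122.1 -30.1   6. ] z106 [115.1  75.3 106. ]
[297 236] z6 [121.5   2.    6. ] z106 [114.7 103.4 106. ]
[369 236] z6 [-105.6   12.5    6. ] z106 [-84.3 112.6 106. ]
[369 186] z6 [-141.7 -249.1    6. ] z106 [-116.  -116.6  106. ]
[338 199] z6 [ -21.2 -177.8    6. ] z106 [-10.4 -54.1 106. ]
[327 183] z6 [  13.3 -275.5    6. ] z106 [  19.8 -139.7  106. ]
[327 192] z6 [  15.9 -220.3    6. ] z106 [ 22.1 -91.3 106. ]
[318 194] z6 [  49. -210.    6.] z106 [ 51.1 -82.4 106. ]
[322 226] z6 [ 40.9 -40.4   6. ] z106 [ 44.   66.2 106. ]
```

Call:
servo_tool:
  linear:
    - [0.05,0,0]
    - [0,0,-0.02]
    - [0,0,0]
    - [-0.02,0,0]
    - [-0.02,0,0]
    - [-0.015,0,0]
    - [-0.01,0,0]
    - [0,0,0]
  spin: [0,0,0,0,0,0,0,0]

```text
time: 17.7
tool_pos: [527.5, 244.0, 49.7]
tcp_rot: [3.142, -0.0, -3.106]
contact_force: [-2.9, 0.3, 0.1]
grip_width: 91.8
finger_force: 1.4
```

```bash
python3 st.py | sed -n '1,14p'
```

```text
[527.5 244.   49.7] [-3.4  0.1  1.1] 17.75
L [[328, 266], [332, 299], [320, 301], [322, 322], [345, 321], [343, 289], [362, 291], [365, 278], [359, 266]] 1369.5
[328 266] z6 [ 29.8 129.3   6. ] z106 [ 34.3 214.9 106. ]
[332 299] z6 [ 24.9 243.2   6. ] z106 [ 30.  314.7 106. ]
[320 301] z6 [ 56.9 248.1   6. ] z106 [ 58. 319. 106.]
[322 322] z6 [ 54.  310.6   6. ] z106 [ 55.4 373.7 106. ]
[345 321] z6 [ -3.9 310.2   6. ] z106 [  4.8 373.4 106. ]
[343 289] z6 [ -6.9 212.3   6. ] z106 [  2.1 287.6 106. ]
[362 291] z6 [-57.7 221.1   6. ] z106 [-42.4 295.3 106. ]
[365 278] z6 [-71.5 177.5   6. ] z106 [-54.5 257.1 106. ]
[359 266] z6 [-59.8 133.4   6. ] z106 [-44.2 218.5 106. ]
R [[297, 229], [297, 236], [369, 236], [369, 185], [336, 197], [325, 181], [326, 192], [318, 194], [322, 226]] 2423.5
[297 229] z6 [122.1 -30.1   6. ] z106 [115.1  75.3 106. ]
[297 236] z6 [121.5   2.    6. ] z106 [114.7 103.4 106. ]
```

Sliding works at z = 50 with no body contact. I'll continue gently.

Call:
servo_tool:
  linear:
    - [-0.016,0,0]
    - [-0.016,0,0]
    - [-0.016,0,0]
    - [-0.016,0,0]
    - [-0.016,0,0]
    - [-0.016,0,0]
    - [-0.016,0,0]
    - [0,0,0]
  spin: [0,0,0,0,0,0,0,0]

```text
time: 18.75
tool_pos: [550.4, 244.8, 50.0]
tcp_rot: [3.141, 0.001, -3.106]
contact_force: [-1.0, -0.2, -1.2]
grip_width: 91.7
finger_force: 0.6
```

```bash
python3 st.py | sed -n '1,12p'
```

```text
[550.2 244.8  49.9] [-1.1  0.4 -1.1] 18.8
L [[349, 266], [320, 266], [324, 300], [310, 301], [313, 323], [339, 319], [343, 310], [335, 309], [334, 290], [356, 286]] 1395.5
[349 266] z6 [-30.9 132.    6. ] z106 [-18.9 217.3 106. ]
[320 266] z6 [ 52.9 128.3   6. ] z106 [ 54.6 214.  106. ]
[324 300] z6 [ 46.2 245.4   6. ] z106 [ 48.7 316.6 106. ]
[310 301] z6 [ 83.3 246.9   6. ] z106 [ 81.2 318.  106. ]
[313 323] z6 [ 76.6 312.4   6. ] z106 [ 75.2 375.3 106. ]
[339 319] z6 [ 10.8 303.9   6. ] z106 [ 17.6 367.9 106. ]
[343 310] z6 [ -1.5 278.2   6. ] z106 [  6.9 345.3 106. ]
[335 309] z6 [ 18.9 274.3   6. ] z106 [ 24.8 341.9 106. ]
[334 290] z6 [ 17.8 214.5   6. ] z106 [ 23.7 289.5 106. ]
[356 286] z6 [-43.3 203.8   6. ] z106 [-29.8 280.2 106. ]
```

Call:
servo_tool:
  linear:
    - [0.25,0,0]
    - [0,0,-0.3]
    - [0,-0.293,0]
    - [0,-0.293,0]
    - [0,-0.293,0]
    - [0,-0.293,0]
    - [0,-0.293,0]
    - [0,-0.293,0]
  spin: [0,0,0,0,0,0,0,0]

```text
time: 19.8
tool_pos: [513.2, -110.7, 110.6]
tcp_rot: [-3.141, 0.003, -3.106]
contact_force: [-0.2, 0.1, -0.3]
grip_width: 91.7
finger_force: 0.0
```

Call:
servo_tool:
  linear:
    - [0,-0.293,0]
    - [0,0,0.15]
    - [0,0,0.15]
    - [-0.05,0,0]
    - [-0.025,0,0]
    - [-0.016,0,0]
    - [-0.016,0,0]
    - [-0.016,0,0]
  spin: [0,0,0,0,0,0,0,0]

```text
time: 20.8
tool_pos: [539.4, -165.9, 50.4]
tcp_rot: [-3.141, 0.0, -3.105]
contact_force: [-2.5, -0.5, 2.7]
grip_width: 92.1
finger_force: 1.3
```

Call:
servo_tool:
  linear:
    - [-0.016,0,0]
    - [-0.016,0,0]
    - [-0.016,0,0]
    - [-0.016,0,0]
    - [-0.016,0,0]
    - [-0.016,0,0]
    - [-0.016,0,0]
    - [0,0,0]
  spin: [0,0,0,0,0,0,0,0]

```text
time: 21.8
tool_pos: [562.1, -165.2, 49.8]
tcp_rot: [-3.142, 0.001, -3.106]
contact_force: [-2.0, -0.7, 1.9]
grip_width: 91.6
finger_force: 1.1
```

Call:
servo_tool:
  linear:
    - [0.25,0,0]
    - [0.1,0,-0.25]
    - [0,0,-0.25]
    - [0.2,0.2,-0.1]
    - [0.2,0.2,0]
    - [0.1,0.25,0]
    - [0,0.3,0]
    - [0,0.25,0]
  spin: [0,0,0,0,0,0,0,0]

```text
time: 22.8
tool_pos: [383.6, 70.5, 170.4]
tcp_rot: [3.141, 0.003, -3.106]
contact_force: [0.4, -0.1, -0.1]
grip_width: 92.0
finger_force: 0.0
```

```bash
cat > id2.py <<'E'
from h import *
ex=np.array([.9994,.036,0]);ey=np.array([-.036,.9994,0]);o0=np.array([545.8,21,0])
P=lambda x,y,z:o0+ex*x+ey*y+np.array([0,0,z])
t=cap('top');f=t['frame']
F=np.mean([cap('top')['frame'].astype(np.float32) for _ in range(4)],0)
for n,yc in(('L',222),('R',-189)):
    src=np.float32([proj(t,P(19,yc+95,111)),proj(t,P(19,yc-95,111)),proj(t,P(19,yc-95,-9)),proj(t,P(19,yc+95,-9))])
    H=cv2.getPerspectiveTransform(src,np.float32([[0,0],[190,0],[190,120],[0,120]]))
    W=cv2.warpPerspective(F,H,(191,121),flags=cv2.INTER_CUBIC).mean(2)
    print(n,np.round(src).tolist())
    for r in range(0,121,10):print('%4d'%(111-r),' '.join('%3d'%v for v in W[r,5:190:6]))
print(monitor.get_obs()['tool_pos'])
E
python3 id2.py
```

```text
L [[217.0, 189.0], [267.0, 188.0], [271.0, 194.0], [223.0, 195.0]]
 111 126  83  83  83  81  82  84  85  86  86  90  91  94  94  95  97  96  92  88  86  84  82  84  83  83  85  84  85  85  89  85
 101 113  73  70  65  63  65  67  70  70  73  79  81  84  85  87  90  88  83  77  76  74  73  73  69  69  69  68  67  70  72  61
  91 102  66  53  48  48  49  52  54  53  59  64  61  69  70  71  72  70  66  61  62  61  59  57  54  53  53  52  51  56  55  42
  81  97  56  37  34  34  34  37  36  38  46  47  44  52  55  54  56  52  51  50  52  50  48  44  39  40  37  36  35  40  39  31
  71  98  49  28  28  29  29  29  29  33  42  39  35  43  44  45  44  40  39  41  41  40  39  38  30  30  29  28  29  31  32  30
  61  99  40  25  27  28  27  26  26  33  39  34  32  41  40  44  40  37  38  38  38  37  37  37  28  26  26  24  27  26  26  31
  51  99  41  25  28  31  34  30  31  37  40  38  36  43  41  45  41  36  35  36  36  38  40  36  27  28  28  28  30  28  27  35
  41  93  35  26  29  36  39  35  38  43  45  48  43  51  48  50  47  40  39  40  40  41  43  34  29  30  29  29  29  28  28  45
 
[... 1728 characters left out ...]
26  24  46 106
  31  35  28  36  36  36  34  32  32  32  30  30  28  29  27  28  28  27  28  29  27  29  29  37  36  34  34  34  35  28  46 108
  21  35  30  44  47  47  45  42  42  42  40  39  38  38  37  38  35  35  33  34  32  31  31  40  45  42  39  42  44  34  51 110
  11  42  38  56  62  63  61  58  56  55  50  52  51  50  50  48  47  45  44  45  44  42  40  49  57  54  50  52  58  48  58 107
   1  51  45  65  72  77  76  75  72  71  67  72  73  70  70  69  67  63  62  60  60  56  53  58  64  62  57  60  69  66  71 110
  -9  71  62  82  86  92  91  91  88  85  82  88  91  88  87  87  86  82  81  80  81  78  74  76  80  78  74  75  83  87  86 114
[383.69715456  68.48780153 170.00127527]
```

In the z≈61–71 rows, the left underside has a band about 84 mm wide that reads clearly brighter (≈40 against 27), while the right is uniformly dark. So the left crate carries the stamp, and I'll push it to the rail.

Call:
servo_tool:
  linear:
    - [-0.152,0.211,0]
    - [-0.152,0.211,0]
    - [-0.152,0.211,0]
    - [-0.152,0.211,0]
    - [0,0,0.3]
    - [0,0,0.3]
    - [0,0,0]
    - [-0.15,0,0]
  spin: [0,0,0,0,0,0,0,0]

```text
time: 24.05
tool_pos: [529.0, 241.8, 51.5]
tcp_rot: [3.142, -0.0, -3.107]
contact_force: [0.4, 0.5, 0.8]
grip_width: 91.8
finger_force: 0.0
```

Call:
servo_tool:
  linear:
    - [-0.03,0,0]
    - [-0.02,0,0]
    - [-0.02,0,0]
    - [-0.02,0,0]
    - [-0.02,0,0]
    - [-0.02,0,0]
    - [-0.02,0,0]
    - [-0.02,0,0]
  spin: [0,0,0,0,0,0,0,0]

```text
time: 25.05
tool_pos: [562.6, 243.9, 49.9]
tcp_rot: [-3.142, -0.0, -3.106]
contact_force: [-3.5, -1.3, 2.5]
grip_width: 91.8
finger_force: 2.1
```

```bash
python3 st.py | sed -n '1,12p'
```

```text
[563.3 243.9  49.9] [-2.9 -0.2  0.2] 25.1
L [[310, 266], [317, 300], [305, 301], [308, 323], [339, 319], [330, 316], [328, 289], [350, 286], [344, 266]] 1411.0
[310 266] z6 [ 81.9 127.    6. ] z106 [ 79.9 212.9 106. ]
[317 300] z6 [ 64.7 244.6   6. ] z106 [ 64.9 315.9 106. ]
[305 301] z6 [ 96.5 246.4   6. ] z106 [ 92.7 317.4 106. ]
[308 323] z6 [ 89.1 311.8   6. ] z106 [ 86.2 374.8 106. ]
[339 319] z6 [ 10.8 303.9   6. ] z106 [ 17.6 367.9 106. ]
[330 316] z6 [ 33.  294.3   6. ] z106 [ 37.1 359.5 106. ]
[328 289] z6 [ 33.9 210.4   6. ] z106 [ 37.9 286.  106. ]
[350 286] z6 [-26.9 203.1   6. ] z106 [-15.4 279.6 106. ]
[344 266] z6 [-16.5 131.4   6. ] z106 [ -6.2 216.7 106. ]
R [[369, 184], [359, 180], [326, 196], [311, 187], [316, 224], [299, 226], [297, 236], [348, 236], [350, 226], [369, 236], [369, 226], [358, 218]] 2392.5
```

Call:
servo_tool:
  linear:
    - [-0.02,0,0]
    - [-0.02,0,0]
    - [-0.02,0,0]
    - [-0.02,0,0]
    - [-0.02,0,0]
    - [-0.02,0,0]
    - [-0.02,0,0]
    - [-0.02,0,0]
  spin: [0,0,0,0,0,0,0,0]

```text
time: 26.1
tool_pos: [594.8, 245.0, 49.9]
tcp_rot: [3.142, 0.0, -3.106]
contact_force: [-2.6, 0.9, -0.4]
grip_width: 91.5
finger_force: 1.1
```

Call:
servo_tool:
  linear:
    - [-0.012,0,0]
    - [-0.012,0,0]
    - [-0.012,0,0]
    - [0,0,0]
    - [0,0,0]
    - [0,0,0]
    - [0,0,0]
    - [0,0,0]
  spin: [0,0,0,0,0,0,0,0]

```text
time: 27.1
tool_pos: [596.2, 244.8, 49.9]
tcp_rot: [-3.14, -0.012, -3.104]
contact_force: [-25.5, -4.0, 13.3]
grip_width: 91.7
finger_force: 12.3
```

```bash
python3 st.py | sed -n '1,10p'
```

```text
[596.2 244.8  49.8] [-25.   -5.2  12. ] 27.15
L [[298, 266], [302, 299], [288, 302], [288, 324], [317, 322], [314, 290], [334, 288], [330, 266]] 1552.5
[298 266] z6 [116.7 125.4   6. ] z106 [110.4 211.5 106. ]
[302 299] z6 [104.5 239.7   6. ] z106 [ 99.7 311.6 106. ]
[288 302] z6 [141.3 247.5   6. ] z106 [132.  318.5 106. ]
[288 324] z6 [139.  312.5   6. ] z106 [129.9 375.4 106. ]
[317 322] z6 [ 66.5 310.    6. ] z106 [ 66.4 373.2 106. ]
[314 290] z6 [ 72.  212.1   6. ] z106 [ 71.3 287.4 106. ]
[334 288] z6 [ 17.3 207.8   6. ] z106 [ 23.4 283.7 106. ]
[330 266] z6 [ 24.  129.6   6. ] z106 [ 29.2 215.1 106. ]
```

The crate is firmly against the rail with its underside at ≈68–70 mm. I'm retracting.

Call:
servo_tool:
  linear:
    - [0.03,0,0]
    - [0.1,0,0]
    - [0.25,0,0]
    - [0.25,0,0]
    - [0,0,-0.3]
    - [0,0,-0.3]
    - [0.2,-0.2,0]
    - [0.2,-0.2,0]
  spin: [0,0,0,0,0,0,0,0]

```text
time: 28.15
tool_pos: [399.4, 157.3, 171.1]
tcp_rot: [3.141, 0.005, -3.105]
contact_force: [-0.5, -0.6, 1.0]
grip_width: 92.0
finger_force: 0.0
```

```bash
python3 st.py; python3 - <<'E'
from h import *
# top edge of standing crates (bright top face z=106) in top view: fit rectangles
t=cap('top');c=t['frame'].astype(int);m=((abs(c.mean(2)-98)<9)&(np.ptp(c,axis=2)<14)).astype(np.uint8);m[:165]=0;m[205:]=0;m[:,:200]=0;m[:,400:]=0
m=cv2.morphologyEx(m,cv2.MORPH_CLOSE,np.ones((3,3)));m=cv2.morphologyEx(m,cv2.MORPH_OPEN,np.ones((5,5)))
for k in cv2.findContours(m,0,1)[0]:
    if cv2.contourArea(k)>150:
        b=cv2.boxPoints(cv2.minAreaRect(k));w=[ray(t,*p,106) for p in b]
        print([[round((q[0]-545.8)*.9994+(q[1]-21)*.036),round(q[1])] for q in w])
E
```

```text
[392.1 153.6 169.3] [-5.2 -0.8 -0.7] 28.2
L [[288, 298], [288, 324], [317, 322], [317, 302]] 630.5
[288 298] z6 [141.7 234.9   6. ] z106 [132.3 307.4 106. ]
[288 324] z6 [139.  312.5   6. ] z106 [129.9 375.4 106. ]
[317 322] z6 [ 66.5 310.    6. ] z106 [ 66.4 373.2 106. ]
[317 302] z6 [ 64.9 250.9   6. ] z106 [ 65.  321.4 106. ]
R [[311, 194], [312, 214], [328, 214], [328, 194]] 338.5
[311 194] z6 [  74.3 -211.3    6. ] z106 [ 73.3 -83.4 106. ]
[312 214] z6 [  72.5 -101.3    6. ] z106 [ 71.7  12.9 106. ]
[328 214] z6 [ 18.4 -98.7   6. ] z106 [ 24.3  15.2 106. ]
[328 194] z6 [  12.9 -208.3    6. ] z106 [ 19.4 -80.8 106. ]
[[68, -79], [70, -249], [18, -250], [16, -81]]
[[112, 331], [107, 157], [65, 156], [70, 329]]
```

```bash
python3 -c "
from plant import workorder;print(workorder.close_job())"
```

```text
the job is handed in; nothing more can be done
None
```

The job is handed in, with no verdict returned: the crate I read as stamped (the left one, from a faint bright band on its underside) stands flat against the rail at about 66–70 mm, and the other stands at the front at about 17 mm.

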